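Shut the gate of the grain dispenser over the filled bowl

ROBOT

A 6-joint arm with a two-finger parallel gripper is mounted at the origin on a cart in front of the work surface, level with it; the furniture and walls round the work are solid. World frame = base frame: x ahead of the robot, y to its left, z up, the work surface at z = 0. Lengths are in mm, angles in rad, forces in N, time in s.
With the tool pointing down it reaches from about 350 to 950 mm from the base axis. Payload 17.4 kg.
Tool frame: the origin (TCP) lies between the finger pads; the fingertips stand 14 mm ahead of it and the grasp point (between the pads) lies 5 mm behind it; z points along the fingers, y is the line along which they close (so a half turn about z gives the same grasp; the last joint's range is limited). The gripper opens to 93 mm and grips with 3 to 60 N. Pads are 15 mm wide; open, the fingers measure 128 mm over their backs; the gripper's body (75 mm by 188 mm) begins 65 mm behind the grasp point.
Start: joints at [1.11, 0.116, 1.442, -0, 1.584, -0.038], TCP at [276.971, 615.564, 200.246] pointing down, gripper open.
Joint ranges: [-2.83, 2.83], [-0.83, 2.19], [0.07, 2.5], [-1.14, 4.28], [0.01, 3], [-2.97, 2.97]. Speed limits (rad/s): [1.89, 1.89, 2.22, 3.14, 3.14, 3.14].

INTERFACE

Orientations are given as a 3x3 rotation matrix whose columns are the frame's x, y, z axes.
In Python, from bench import manip, vision, ticket gives the robot as it stands.
- The arm moves only by the tool apply_moves, never from a script. Its argument "steps" is a list of rows, each a list of 3 entries, a list of its own where there are three numbers: the shift along the world's x, y, z each as a share of 300 mm, from -1 to 1, then the turn, a rotation vector about the world's x, y, z each as a share of 1.5 rad, from -1 to 1, then the gripper command: -1 is fully open, 1 is shut, values between are in proportion. A call has exactly 10 rows; each row is the pose to reach, as a shift and turn from the pose commanded when the call began; what a row does not reach only later rows make up. A row lasts 1/12 s, in which the tool goes at most 41.7 mm and 7.16 degrees, less where a joint would pass 70% of its speed; a pose out of reach is approached as far as the arm can. A call with a number of a shift or a turn outside -1 to 1 is refused whole. A call with a gripper value outside its range is refused whole. The fingers move at their own pace and stop on an object; "newtons" is the grip in N (left out, the last holds). Time passes only in rows, so rows that repeat a pose let the fingers close, or fill a call up. It gives the time, the measured TCP pose, the force, the opening and the grip force at its end, in the units of the state.
- manip.state(): the state, without advancing time (a new reading comes with each control period).
- vision.snapshot(name): name is "side" or "top" or "wrist"; returns a dict with "image" (400x640x3 uint8, blue, green, red), "depth" (400x640 float32, mm along the optical axis (not along the pixel's ray), 0 where there is no reading), "fovy" (degrees; the focal length in pixels is half the picture's height over the tangent of half this angle, whatever the lens; pixels are square), "cx", "cy" (the principal point, pixels), "distortion" ([k1, k2, p1, p2, k3] as OpenCV has them; the pictures are not rectified), "eye" and "attitude" of the camera in the world. Camera axes: x right, y up, looking along -z (the intrinsics and any distortion apply to the point x, -y, -z); pixel columns grow to the right and rows downward; lengths in mm; the calibration is good to about 2 mm. A picture is of the moment at which its call begins.
- ticket.finish_job(): hands the job in; it is judged then, once.
The state is a dict: "time": time; "joint_positions": joint angles; "dq": joint speeds; "joint_torque": joint torques, N m; "ee_pos": TCP position; "eef_rot": TCP orientation; "contact_force": force on the tool from outside, world axes, zero at the start; "torque": the same for the moment, N m; "gripper_width": finger opening in mm; "gripper_force": force on a finger pad.
Only numpy, scipy, OpenCV 4.12 (cv2) and the standard library are available. Lean on these libraries where they do the work, as an engineer would, in place of code of your own. Each camera call takes 0.05 s, during which the arm holds its last target. There are 200 camera calls.

TASK

The round bowl under one of the two grain dispensers has had its portion: push that dispenser's gate straight down by its black handle until it is fully shut and the spring catch has clicked over it. Leave the other dispenser, with the square dish under it, open as it is, and do not knock the bowl or the dish over or out from under the spouts.

Things in the scene. Friction and masses are not known exactly. Their poses are not given: they have to be found in the camera images.
- bowl_dispenser: Fixed aluminium grain dispenser with wooden lid, 120 mm wide, 170 high; the one with the round bowl under its spout. Its front spout ends about 44 mm over the worktop. The two are alike, turned up to 18 degrees. Origin: on the worktop, mid-width, under the front face, 6 mm behind the gate plane; x points back into the hopper, y to the catch side, z up.
- bowl_dispenser_handle (a point): Centre of the top face of the black gate handle of the dispenser over the bowl: a level plate 30 mm deep (x), 50 wide (y), 14 thick on the steel gate plate, open air over and round it. Top at 190 mm over the worktop when shut, up to 245 open; the hopper lid behind is 170 high. Axes as the dispenser's (x back, y along the handle).
- bowl_dispenser_gate (a joint): Height of its gate above shut, m: 0 = fully shut (hard stop), 0.055 = fully open; starts at 0.035 to 0.055. Slides straight down; about 5 N of friction holds it where it is left. In the last 20 mm it must force a spring catch aside (about 10 N in all); the catch snaps back over it within 3 mm of shut and then holds it down.
- bowl_dispenser_catch (a joint): Steel spring bolt on the front of its +y rail, 137 mm over the worktop: how far it is pushed aside, m. 0 = sprung out (also while the gate is well open), about 0.006 while the gate's striker passes it. With the gate shut and this back at 0 the catch has clicked.
- dish_dispenser_handle (a point): Centre of the top face of the black gate handle of the other dispenser, over the dish: a level plate 30 mm deep (x), 50 wide (y), 14 thick on the steel gate plate, open air over and round it. Top at 190 mm over the worktop when shut, up to 245 open; the hopper lid behind is 170 high. Axes as the dispenser's (x back, y along the handle). To be left alone.
- bowl: Small round wooden bowl, 90 mm across the rim, 40 mm high, loose, standing on the worktop under the spout of the dispenser to be shut. Origin: centre of its underside; z up.
- dish: Small square wooden dish, 84 by 84 mm, 36 mm high, loose, standing under the spout of the other dispenser. Origin: centre of its underside; z up.

How it is judged (in metres and radians):
At the end, for the whole second after the job is handed in: The gate over the bowl is shut to within 4 mm and its catch is sprung back to within 2 mm of its rest; the bowl is at rest; bowl and dish stand upright (20 degrees) within 30 mm of where they were, and the other gate is within 10 mm of where it was (value of joint bowl_dispenser_gate below 0.004 m and value of joint bowl_dispenser_catch below 0.002 m and linear speed of bowl below 0.02 m/s and distance of each of bowl, dish from where it was at the start of the episode below 0.03 m and angle between each of bowl, dish's own z axis and vertical below 0.35 rad and distance of dish_dispenser_handle from where it was at the start of the episode below 0.01 m); the robot touches nothing.
It fails at once if the other dispenser's gate is moved by more than 10 mm (distance of dish_dispenser_handle from where it was at the start of the episode above 0.01 m).
It fails at once if the bowl is shifted by more than 30 mm or tipped over 20 degrees (distance of bowl from where it was at the start of the episode above 0.03 m or angle between bowl's own z axis and vertical above 0.35 rad).
It fails at once if the dish is shifted by more than 30 mm or tipped over 20 degrees (distance of dish from where it was at the start of the episode above 0.03 m or angle between dish's own z axis and vertical above 0.35 rad).
It also fails if it takes over 27 s, if anything falls off the work surface, if the arm or the gripper's body presses on something with over 40 N, if the wrist force passes 120 N, or if a joint passes its speed limit or range.

## Working session

There is one attempt and no reset: what is moved stays moved. The work goes in short steps, Python scripts to look and compute and a tool call to move; the robot and the scene stay as the last step left them, time stands still between calls to the robot, and variables do not carry over. Pictures are saved under pics/ and viewed, at most 10 in all, crops included, and the job is handed in when it is done.

Besides the shell and the picture viewer there is one more tool, called after "Emit:" by a JSON object that holds its "name" and its "arguments", one argument or row to a line. apply_moves: Moves the arm, as the interface text tells. Shift numbers are shares of 300 mm and turn numbers shares of 1.5 rad, none past 1 either way. Its arguments: {"type":"object","properties":{"steps":{"type":"array","items":{"type":"array"}},"newtons":{"type":"number"}},"required":["steps"]}

```bash
mkdir -p pics
cat > h.py <<'E'
import numpy as np,cv2
from bench import manip,vision,ticket
def snap(n,f):
    s=vision.snapshot(n); cv2.imwrite('pics/'+f+'.png',s['image']); np.savez('pics/'+f+'.npz',**{k:np.array(v) for k,v in s.items()}); return s
def cloud(s):
    d=s['depth'];h,w=d.shape;f=h/2/np.tan(np.radians(float(s['fovy']))/2)
    K=np.array([[f,0,float(s['cx'])],[0,f,float(s['cy'])],[0,0,1]])
    u,v=np.meshgrid(np.arange(w),np.arange(h))
    p=cv2.undistortPoints(np.stack([u,v],-1).reshape(-1,1,2).astype(np.float64),K,np.array(s['distortion'],float)).reshape(h,w,2)
    c=np.stack([p[...,0]*d,-p[...,1]*d,-d],-1)
    return c@np.array(s['attitude']).reshape(3,3).T+np.array(s['eye'])
E
python3 - <<'E'
from h import *
for n in('top','side'):
    s=snap(n,n+'1');print(n,s['eye'],s['fovy'])
E
```

```text
top [ -25.36542706 -299.05955945  790.30103364] 48.30263211836253
side [-349.22077299 -585.38004489  584.46205503] 43.1353634272416
```

View pics/top1.png

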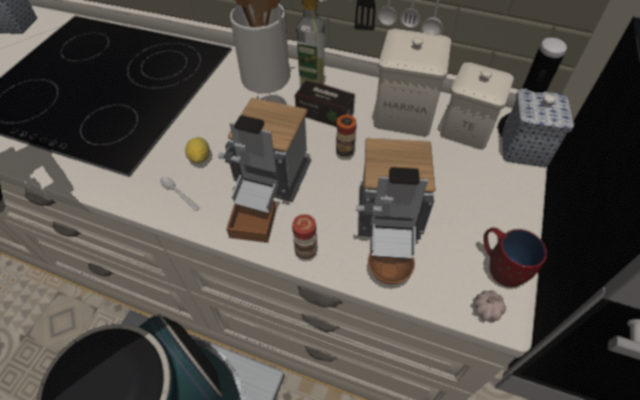

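View pics/side1.png

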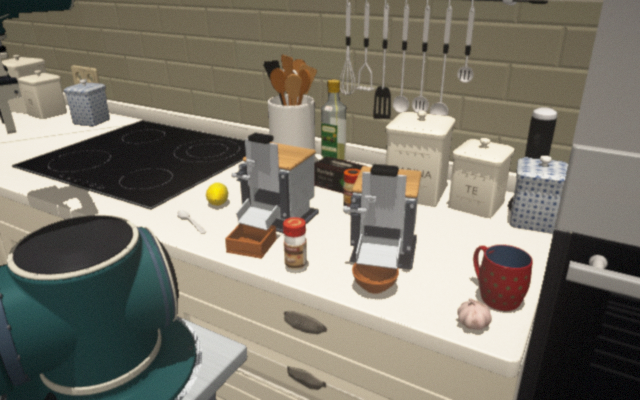

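The top view shows the round bowl at about (391,265), under the right dispenser, whose handle is at about (404,177). The square dish is at (252,220), under the left dispenser, whose handle is at (249,126). Next I'll measure both handles.

Run:
```python
from h import *
for f,boxes in(('top1',{'R':(382,160,428,192),'L':(228,110,272,140)}),('side1',{'R':(364,158,410,185),'L':(240,130,280,155)})):
    s=np.load(f'pics/{f}.npz');P=cloud(s);im=s['image']
    for k,(a,b,c,d) in boxes.items():
        p=P[b:d,a:c].reshape(-1,3);g=im[b:d,a:c].reshape(-1,3).max(1)
        q=p[(g<60)&(p[:,2]>150)&(p[:,2]<270)]
        zt=np.percentile(q[:,2],95);t=q[q[:,2]>zt-6]
        r=cv2.minAreaRect(t[:,:2].astype(np.float32))
        print(f,k,len(q),'ztop',zt,np.median(t[:,2]),'n',len(t),'c',t[:,:2].mean(0),r)
    if f=='top1':
        m=(P[...,2]>150)&(P[...,2]<178);m[:,:350]=0;m[:,445:]=0;m[:135]=0;m[200:]=0
        print('lid',cv2.minAreaRect(P[m][:,:2].astype(np.float32)))
        for n,(u,v) in {'bowl':(391,275),'canister':(412,60),'pepper':(345,125),'mug':(520,240),'wallcab':(580,60)}.items(): print(n,P[v,u])
print(manip.state()['eef_rot'],manip.state()['contact_force'])
```

```text
top1 R 457 ztop 226.63681504062913 224.97223499247218 n 376 c [ 453.7643833  -262.37129233] ((454.92193603515625, -262.54132080078125), (27.405916213989258, 45.98964309692383), 14.690089225769043)
top1 L 376 ztop 237.93915213513182 236.17957804515333 n 296 c [466.76487006  22.67927894] ((468.114013671875, 23.938695907592773), (26.65920066833496, 47.26343536376953), 2.171893835067749)
lid ((515.0830688476562, -246.01309204101562), (145.44961547851562, 125.84115600585938), 16.382261276245117)
bowl [ 387.51426492 -285.10776669    4.37670542]
canister [ 790.97821065 -202.0035728   201.30742782]
pepper [ 646.60252944 -101.65687672  107.14521228]
mug [ 511.46283448 -498.74722209   61.33839786]
wallcab [ 980.68754428 -562.86533248  164.34807411]
side1 R 230 ztop 227.44188664226127 226.04773616941344 n 158 c [ 448.55470845 -264.02162095] ((451.3989562988281, -262.97198486328125), (21.94240379333496, 44.099761962890625), 15.287757873535156)
side1 L 163 ztop 238.37971017623542 236.73206693773426 n 107 c [461.23114615  20.9008736 ] ((462.6873779296875, 24.270517349243164), (23.789222717285156, 47.4602165222168), 13.568987846374512)
[[-9.11925493e-01  4.10355527e-01 -4.86983573e-04]
 [ 4.10355813e-01  9.11924986e-01 -9.62969512e-04]
 [ 4.89326263e-05 -1.07799299e-03 -9.99999418e-01]] [-0.6086572  -0.20685616 -0.16139531]
```

The handle over the bowl is at about (454, -262), with its top at 226 mm and a yaw of about 15°. Those match the sizes and lid height given. I'll go above it with the fingers closed.

Emit:
{"name": "apply_moves", "arguments": {
  "steps": [
    [[0.05, -0.1, 0.2], [0, 0, 0.08], 1],
    [[0.1, -0.2, 0.3], [0, 0, 0.16], 1],
    [[0.15, -0.3, 0.43], [0, 0, 0.24], 1],
    [[0.2, -0.4, 0.43], [0, 0, 0.32], 1],
    [[0.2, -0.5, 0.43], [0, 0, 0.4], 1],
    [[0.2, -0.6, 0.43], [0, 0, 0.46], 1],
    [[0.2, -0.7, 0.43], [0, 0, 0.46], 1],
    [[0.2, -0.8, 0.43], [0, 0, 0.46], 1],
    [[0.2, -0.9, 0.43], [0, 0, 0.46], 1],
    [[0.2, -0.97, 0.43], [0, 0, 0.46], 1]
  ],
  "newtons": 20
}}

```text
time: 0.93
ee_pos: [336.7, 322.5, 329.2]
eef_rot: [[-0.965, -0.264, 0.0], [-0.264, 0.965, -0.0], [-0.0, -0.0, -1.0]]
contact_force: [-0.3, -0.1, 0.0]
gripper_width: 31.1
gripper_force: 0.0
```

Emit:
{"name": "apply_moves", "arguments": {
  "steps": [
    [[0.02, -0.1, 0], [0, 0, 0], 1],
    [[0.04, -0.2, 0], [0, 0, 0], 1],
    [[0.06, -0.3, 0], [0, 0, 0], 1],
    [[0.08, -0.4, 0], [0, 0, 0], 1],
    [[0.1, -0.5, 0], [0, 0, 0], 1],
    [[0.12, -0.6, 0], [0, 0, 0], 1],
    [[0.14, -0.7, 0], [0, 0, 0], 1],
    [[0.16, -0.8, 0], [0, 0, 0], 1],
    [[0.18, -0.9, 0], [0, 0, 0], 1],
    [[0.2, -0.97, 0], [0, 0, 0], 1]
  ]
}}

```text
time: 1.77
ee_pos: [396.8, 31.4, 329.2]
eef_rot: [[-0.965, -0.263, 0.0], [-0.263, 0.965, -0.0], [-0.0, -0.0, -1.0]]
contact_force: [1.4, 0.1, 0.2]
gripper_width: 0.2
gripper_force: 0.0
```

Emit:
{"name": "apply_moves", "arguments": {
  "steps": [
    [[0.02, -0.1, 0], [0, 0, 0], 1],
    [[0.04, -0.2, 0], [0, 0, 0], 1],
    [[0.06, -0.3, 0], [0, 0, 0], 1],
    [[0.08, -0.4, 0], [0, 0, 0], 1],
    [[0.1, -0.5, 0], [0, 0, 0], 1],
    [[0.12, -0.6, 0], [0, 0, 0], 1],
    [[0.14, -0.7, 0], [0, 0, 0], 1],
    [[0.16, -0.8, 0], [0, 0, 0], 1],
    [[0.18, -0.9, 0], [0, 0, 0], 1],
    [[0.19, -0.97, 0], [0, 0, 0], 1]
  ]
}}

```text
time: 2.6
ee_pos: [454.0, -259.7, 328.5]
eef_rot: [[-0.965, -0.263, -0.001], [-0.263, 0.965, 0.0], [0.001, 0.001, -1.0]]
contact_force: [-0.6, 0.4, -0.0]
gripper_width: 0.5
gripper_force: 0.0
```

Run:
```python
from h import *
s=snap('wrist','wrist1');P=cloud(s);im=s['image']
m=(im.max(2)<70)&(P[...,2]>205)&(P[...,2]<235)&(abs(P[...,0]-454)<40)&(abs(P[...,1]+262)<45)&(s['depth']>0)
p=P[m];print(len(p),s['eye'])
if len(p): print(np.median(p[:,2]),cv2.minAreaRect(p[:,:2].astype(np.float32)))
st=manip.state();print(st['ee_pos'],st['joint_positions'])
```

```text
1759 [ 375.72936443 -282.74260233  513.79355024]
225.8219650900807 ((456.2530212402344, -266.02496337890625), (28.56867790222168, 50.02205276489258), 15.640684127807617)
[ 454.12065437 -261.78631208  327.84493243] [-5.71018853e-01 -2.15802690e-01  1.55691042e+00 -9.82162430e-04
  1.80216263e+00 -2.40715613e+00]
```

View pics/wrist1.png

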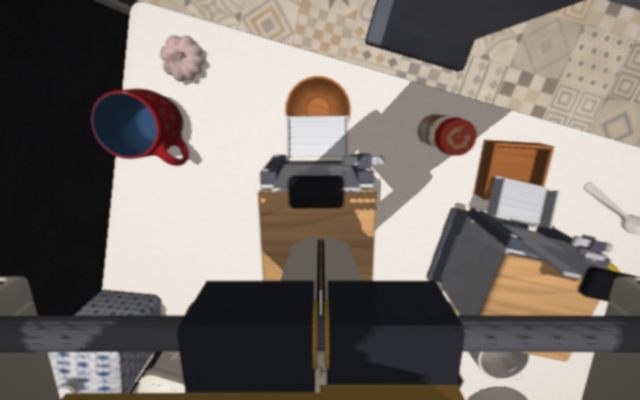

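The wrist view shows the black handle at (316,191), with the bowl and spout in front of it. The measured centre is (456,-265), top at 226 mm and 28.6 x 50 mm in size, which agrees with the earlier measurement. I'll descend and push slowly.

Emit:
{"name": "apply_moves", "arguments": {
  "steps": [
    [[0.005, -0.007, -0.06], [0, 0, 0], 1],
    [[0.005, -0.007, -0.14], [0, 0, 0], 1],
    [[0.005, -0.007, -0.21], [0, 0, 0], 1],
    [[0.005, -0.007, -0.25], [0, 0, 0], 1],
    [[0.005, -0.007, -0.27], [0, 0, 0], 1],
    [[0.005, -0.007, -0.285], [0, 0, 0], 1],
    [[0.005, -0.007, -0.3], [0, 0, 0], 1],
    [[0.005, -0.007, -0.315], [0, 0, 0], 1],
    [[0.005, -0.007, -0.33], [0, 0, 0], 1],
    [[0.005, -0.007, -0.345], [0, 0, 0], 1]
  ]
}}

```text
time: 3.48
ee_pos: [455.6, -259.6, 225.9]
eef_rot: [[-0.965, -0.264, 0.001], [-0.264, 0.965, -0.0], [-0.001, -0.001, -1.0]]
contact_force: [-0.1, 0.3, -0.2]
gripper_width: 0.7
gripper_force: 0.0
```

Run:
```python
from h import *
s=snap('side','side2');cv2.imwrite('pics/s2c.png',cv2.resize(s['image'][100:310,300:480],None,fx=3,fy=2.8))
st=manip.state();print(st['ee_pos'],st['contact_force'])
```

```text
[ 455.38528322 -259.46581502  224.78726809] [ 0.05751387  0.64715394 -0.52370315]
```

View pics/s2c.png

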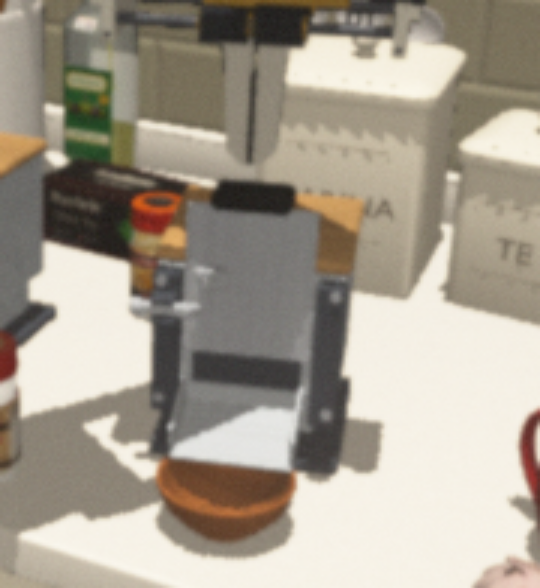

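The side crop shows the closed fingertips at crop (248,160), still clear of the handle top at (255,188). I'll measure the tip from the depth image before going further.

Run:
```python
from h import *
s=np.load('pics/side2.npz');P=cloud(s);im=s['image']
for v in range(145,178,2):
    u=int(300+248/3)
    print(v,u,P[v,u-1].round(0),im[v,u-1],P[v,u+4].round(0))
s=snap('top','top2');P=cloud(s);im=s['image']
m=(P[...,2]>195)&(P[...,2]<330)&(abs(P[...,0]-454)<60)&(abs(P[...,1]+262)<40)
q=P[m];
for z in range(200,330,10):
    w=q[(q[:,2]>=z)&(q[:,2]<z+10)]
    if len(w): print(z,len(w),w.min(0).round(),w.max(0).round(),w.mean(0).round(1))
cv2.imwrite('pics/t2c.png',cv2.resize(im[90:290,320:480],None,fx=3,fy=3))
print(manip.state()['joint_positions'])
```

```text
145 382 [ 446. -256.  271.] [116 131 138] [ 448. -265.  272.]
147 382 [ 443. -258.  269.] [110 126 132] [ 447. -265.  268.]
149 382 [ 444. -257.  264.] [115 128 136] [ 448. -265.  264.]
151 382 [ 448. -256.  259.] [112 123 132] [ 446. -266.  261.]
153 382 [ 446. -257.  256.] [104 120 128] [ 449. -265.  256.]
155 382 [ 446. -257.  252.] [109 123 130] [ 447. -266.  253.]
157 382 [ 444. -258.  249.] [110 123 133] [ 447. -266.  249.]
159 382 [957. -47.  26.] [141 156 166] [ 767. -138.  110.]
161 382 [961. -45.  18.] [146 163 172] [ 770. -137.  103.]
163 382 [960. -46.  12.] [128 142 151] [ 762. -141.  101.]
165 382 [ 459. -252.  227.] [51 55 58] [ 464. -260.  227.]
167 382 [ 454. -255.  225.] [24 31 32] [ 454. -265.  227.]
169 382 [ 445. -259.  225.] [31 34 35] [ 448. -267.  226.]
171 382 [ 441. -261.  223.] [30 35 36] [ 442. -270.  225.]
173 382 [ 443. -260.  218.] [30 34 34] [ 441. -270.  221.]
175 382 [ 442. -260.  215.] [61 65 66] [ 445. -269.  216.]
177 382 [ 452. -256.  206.] [114 116 117] [ 457. -264.  206.]
200 73 [ 445. -301.  200.] [ 470. -224.  210.] [ 456.6 -263.   205.1]
210
[... 167 characters left out ...]
 450. -250.  250.] [ 447.5 -261.   247. ]
250 78 [ 443. -275.  250.] [ 452. -247.  260.] [ 447.4 -261.7  255.4]
260 81 [ 443. -276.  260.] [ 453. -246.  270.] [ 447.1 -260.8  265.1]
270 105 [ 442. -277.  270.] [ 458. -242.  280.] [ 447.6 -260.   274.7]
280 98 [ 442. -277.  280.] [ 453. -245.  290.] [ 447.4 -261.8  285.1]
290 109 [ 442. -278.  290.] [ 453. -242.  300.] [ 447.4 -260.1  294.8]
300 59 [ 443. -278.  300.] [ 452. -245.  310.] [ 447.5 -262.5  302.9]
310 3 [ 447. -266.  313.] [ 449. -266.  319.] [ 447.6 -266.2  316.2]
320 5 [ 444. -232.  328.] [ 452. -230.  330.] [ 447.6 -231.5  329. ]
[-5.66563484e-01 -2.20746016e-01  1.72543921e+00  7.40554803e-06
  1.63759431e+00 -2.40460998e+00]
```

View pics/t2c.png

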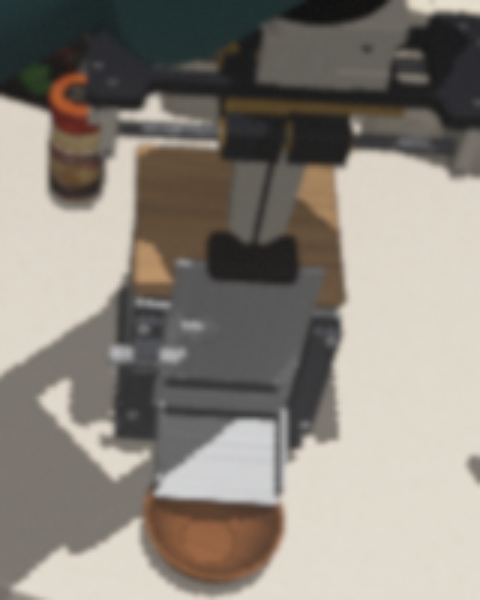

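The depth shows the tip at about 244 mm, so with the fingers shut it sits about 19 mm behind the TCP, not 14 mm ahead. The gap to the handle is about 18 mm and the XY is good. I'll push by force and by what the camera shows rather than the nominal tip offset.

Emit:
{"name": "apply_moves", "arguments": {
  "steps": [
    [[0, -0.008, -0.02], [0, 0, 0], 1],
    [[0, -0.008, -0.035], [0, 0, 0], 1],
    [[0, -0.008, -0.05], [0, 0, 0], 1],
    [[0, -0.008, -0.06], [0, 0, 0], 1],
    [[0, -0.008, -0.07], [0, 0, 0], 1],
    [[0, -0.008, -0.08], [0, 0, 0], 1],
    [[0, -0.008, -0.09], [0, 0, 0], 1],
    [[0, -0.008, -0.1], [0, 0, 0], 1],
    [[0, -0.008, -0.11], [0, 0, 0], 1],
    [[0, -0.008, -0.12], [0, 0, 0], 1]
  ]
}}

```text
time: 4.42
ee_pos: [455.4, -262.0, 189.6]
eef_rot: [[-0.965, -0.264, 0.0], [-0.264, 0.965, -0.0], [0.0, -0.0, -1.0]]
contact_force: [-2.7, -0.1, 6.1]
gripper_width: 0.3
gripper_force: 3.8
```

Emit:
{"name": "apply_moves", "arguments": {
  "steps": [
    [[0, 0, -0.01], [0, 0, 0], 1],
    [[0, 0, -0.02], [0, 0, 0], 1],
    [[0, 0, -0.03], [0, 0, 0], 1],
    [[0, 0, -0.035], [0, 0, 0], 1],
    [[0, 0, -0.04], [0, 0, 0], 1],
    [[0, 0, -0.045], [0, 0, 0], 1],
    [[0, 0, -0.05], [0, 0, 0], 1],
    [[0, 0, -0.053], [0, 0, 0], 1],
    [[0, 0, -0.056], [0, 0, 0], 1],
    [[0, 0, -0.056], [0, 0, 0], 1]
  ]
}}

```text
time: 5.25
ee_pos: [455.5, -261.9, 172.5]
eef_rot: [[-0.965, -0.264, -0.0], [-0.264, 0.965, 0.0], [0.0, 0.0, -1.0]]
contact_force: [0.0, -0.1, 0.5]
gripper_width: 0.6
gripper_force: 0.0
```

Run:
```python
from h import *
s=snap('side','side3');P=cloud(s);im=s['image']
m=(im.max(2)<60)&(P[...,2]>172)&(P[...,2]<235)&(abs(P[...,0]-454)<25)&(abs(P[...,1]+262)<35)
print(m.sum(),np.percentile(P[m][:,2],[50,80,90,95,99]))
cv2.imwrite('pics/s3c.png',cv2.resize(im[100:310,300:480],None,fx=3,fy=2.8))
print(manip.state()['contact_force'],manip.state()['ee_pos'])
```

```text
204 [188.66351087 191.25037841 191.76368035 191.96464225 192.42363439]
[ 0.00796637 -0.11019684  0.03842741] [ 455.52854291 -261.86578251  172.59676527]
```

View pics/s3c.png

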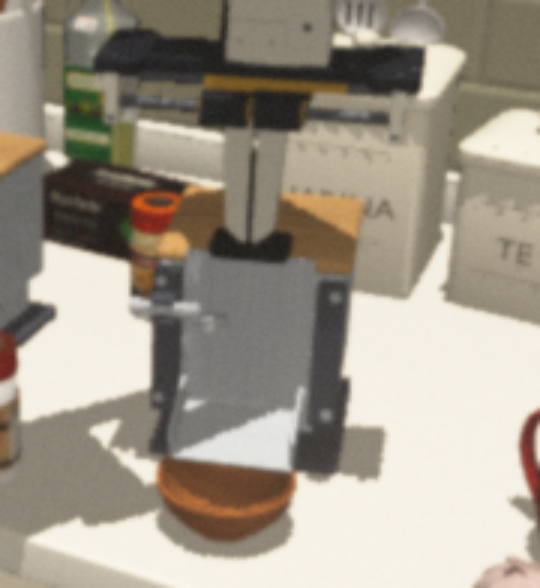

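The crop shows the handle down at (252,245), near the lid level, with its top at about 191 mm. The force has dropped to zero, so the catch has probably snapped over. I'll press a few mm more against the hard stop to confirm.

Emit:
{"name": "apply_moves", "arguments": {
  "steps": [
    [[0, 0, -0.003], [0, 0, 0], 1],
    [[0, 0, -0.006], [0, 0, 0], 1],
    [[0, 0, -0.008], [0, 0, 0], 1],
    [[0, 0, -0.01], [0, 0, 0], 1],
    [[0, 0, -0.011], [0, 0, 0], 1],
    [[0, 0, -0.012], [0, 0, 0], 1],
    [[0, 0, -0.012], [0, 0, 0], 1],
    [[0, 0, -0.012], [0, 0, 0], 1],
    [[0, 0, -0.012], [0, 0, 0], 1],
    [[0, 0, -0.012], [0, 0, 0], 1]
  ]
}}

```text
time: 6.13
ee_pos: [455.8, -262.0, 171.7]
eef_rot: [[-0.964, -0.264, 0.002], [-0.264, 0.964, -0.001], [-0.002, -0.002, -1.0]]
contact_force: [-7.4, 5.0, 21.6]
gripper_width: 0.4
gripper_force: 10.7
```

The gate is against the hard stop: 21.6 N with under 1 mm of travel. I'll retreat straight up and check.

Emit:
{"name": "apply_moves", "arguments": {
  "steps": [
    [[0, 0, 0.02], [0, 0, 0], 1],
    [[0, 0, 0.08], [0, 0, 0], 1],
    [[0, 0, 0.16], [0, 0, 0], 1],
    [[0, 0, 0.25], [0, 0, 0], 1],
    [[0, 0, 0.34], [0, 0, 0], 1],
    [[0, 0, 0.42], [0, 0, 0], 1],
    [[0, 0, 0.5], [0, 0, 0], 1],
    [[0, 0, 0.5], [0, 0, 0], 1],
    [[0, 0, 0.5], [0, 0, 0], 1],
    [[0, 0, 0.5], [0, 0, 0], 1]
  ]
}}

```text
time: 6.97
ee_pos: [455.4, -261.9, 318.3]
eef_rot: [[-0.965, -0.264, -0.001], [-0.264, 0.965, 0.001], [0.001, 0.001, -1.0]]
contact_force: [0.5, 0.3, 0.9]
gripper_width: 0.5
gripper_force: 0.0
```

Run:
```python
from h import *
s=snap('side','side4');P=cloud(s);im=s['image']
m=(im.max(2)<60)&(P[...,2]>172)&(P[...,2]<235)&(abs(P[...,0]-454)<25)&(abs(P[...,1]+262)<35)
print(m.sum(),np.percentile(P[m][:,2],[50,80,90,95,99]))
cv2.imwrite('pics/s4c.png',np.hstack([cv2.resize(np.load(f'pics/{f}.npz')['image'][150:250,330:430],(390,390)) for f in('side1','side4')]))
```

```text
250 [189.52174649 191.30079186 191.71809991 192.02044457 192.5818378 ]
```

View pics/s4c.png

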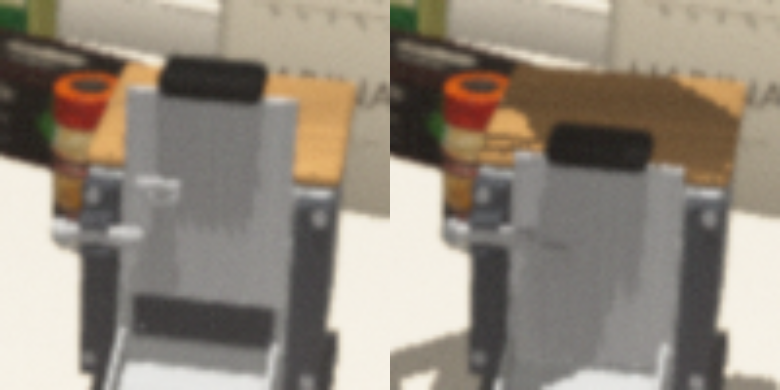

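The before/after crop shows the dark slot closed and the handle at its shut height. The bolt's outer end is at the same place, x=52 in each half, so it has sprung back over the striker. Handing in.

```bash
python3 -c "
from h import *
print(ticket.finish_job())"
```

```text
the job is handed in; nothing more can be done
None
```

I pushed the bowl dispenser's gate down to its hard stop, the catch looks sprung back over it in the side camera, and I handed the job in at about 7 s without touching the other dispenser, the bowl or the dish; the hand-in returned no verdict.

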